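# Zero the coaxial focus control: coarse, then fine

## Robot

A 7-joint arm with a two-finger parallel gripper is mounted at the origin on a cart in front of the work surface, level with it; the furniture and walls round the work are solid. World frame = base frame: x ahead of the robot, y to its left, z up, the work surface at z = 0. Lengths are in m, angles in rad, forces in N, time in s.
With the tool pointing down it reaches from about 0.425 to 0.925 m from the base axis. Payload 6.8 kg.
Tool frame: the origin (TCP) lies on the centre line of the jaws, within the pads' length; the fingertips stand 17 mm ahead of it and the grasp point (between the pads) lies 2 mm behind it; z points along the fingers, y is the line along which they close (so a half turn about z gives the same grasp; the last joint's range is limited). The gripper opens to 85 mm and grips with 20 to 120 N. Pads are 22 mm wide; open, the fingers measure 114 mm over their backs; the gripper's body (76 mm by 85 mm) begins 54 mm behind the grasp point. The pads swing forward as they close: fully open they stand 13 mm farther back than shut.
Start: joints at [-0.108, 0.477, 0.022, 1.555, -0.011, 1.109, -0.083], TCP at [0.675, 0, 0.248] pointing down, gripper open.
Joint ranges: [-2.96, 2.96], [-0.34, 2.1], [-1.41, 1.46], [0.24, 2.44], [-1.37, 4.51], [0.17, 1.92], [-2.96, 2.96]. Speed limits (rad/s): [2.39, 2.39, 3.14, 3.14, 3.14, 3.14, 3.14].

## Interface

Orientations are given as a rotation vector (axis times angle).
In Python, from station import manip gives the robot as it stands.
- The arm moves only by the tool jog_arm, never from a script. Its argument "series" is a list of rows, each a list of 7 numbers: the turn, a rotation vector about the world's x, y, z in rad, then the shift along the world's x, y, z in mm, then the closure, from 0 (fully open) to 1 (shut). In form: [[rx, ry, rz, tx, ty, tz, jaw], ...]. A call has 1 to 8 rows; each row is the pose to reach, as a shift and turn from the pose commanded when the call began; what a row does not reach only later rows make up. A row lasts 1/12 s, in which the tool goes at most 41.7 mm and 7.16 degrees, less where a joint would pass 70% of its speed; a pose out of reach is approached as far as the arm can. A call with a gripper value outside its range is refused whole. The fingers move at their own pace and stop on an object; "force" is the grip in N (left out, the last holds). Time passes only in rows, so rows that repeat a pose let the fingers close. It gives the time, the measured TCP pose, the force, the opening and the grip force at its end, in the units of the state.
- manip.get_obs(): the state, without advancing time (a new reading comes with each control period).
- manip.get_image(name): name is "scene" or "side" or "wrist"; returns (picture, depth): 420x560x3 uint8, red, green, blue; 420x560 float32, m along the optical axis (not along the pixel's ray), 0 where there is no reading.
- manip.camera_model(name): a dict with "fov_y" (degrees; the focal length in pixels is half the picture's height over the tangent of half this angle, whatever the lens; pixels are square), "cx", "cy" (the principal point, pixels), "dist_coeffs" ([k1, k2, p1, p2, k3] as OpenCV has them; the pictures are not rectified), "world_to_cam" (4x4, takes a point from world to camera coordinates). Camera axes: x right, y down, z forward; pixel columns grow to the right and rows downward; lengths in m; the calibration is good to about 2 mm. A picture is of the moment at which its call begins: read the wrist's pose just before it. camera_model takes no time and is no camera call; for the wrist camera it gives the pose at the moment of the call.
- manip.finish_job(): hands the job in; it is judged then, once.
The state is a dict: "t": time; "joint_positions": joint angles; "dq": joint speeds; "tau": joint torques, N m; "eef_pos": TCP position; "tcp_rot": TCP orientation; "force": force on the tool from outside, world axes, zero at the start; "wrist_torque": the same for the moment, N m; "opening": finger opening in m; "gripper_force": force on a finger pad.
Only numpy, scipy, OpenCV 4.12 (cv2) and the standard library are available. Lean on these libraries where they do the work, as an engineer would, in place of code of your own. Each camera call takes 0.05 s, during which the arm holds its last target. There are 200 camera calls.

## Task

Zero the microscope's remote focus control, the low white box with a small knob standing on top of a large one: first turn the large outer coarse knob until its line points at the white index bar on the box, then do the same with the small inner fine knob. Both must end on the index. Leave the similar lamp control, the box with only a single knob, as it is set.

Things in the scene. Friction and masses are not known exactly. Their poses are not given: they have to be found in the camera images.
- focus_axis (a point): Point on the vertical axis shared by both knobs, mid top face of the focus control, a fixed white box 130 x 100 mm (its x by y), 35 mm high. Frame turns with the box, z up. The index, a white bar 16 x 4 mm on the top face, lies 31 to 47 mm out in the box's -x direction (roughly toward the robot). A metal boss, 48 mm across, rises 5 mm under the knobs. Two knobs; the similar lamp control has one.
- focus_coarse (a joint): Angle (rad) of the coarse knob: black, knurled, round, 54 mm across, 6 to 26 mm above focus_axis; the fine knob stands on it. 0: its white radial line points at the index; positive anticlockwise from above. Starts 0.6 to 1.2 (turn clockwise). Stops at +-1.7. Friction 0.08 N m, no spring, stays as left. The knobs turn independently.
- focus_fine (a joint): Angle (rad) of the fine knob: bare metal, knurled, round, 22 mm across, 27 to 47 mm above focus_axis. 0: the black radial line on its top points at the index; positive anticlockwise from above. Starts -1.2 to -0.6 (turn anticlockwise). Stops at +-1.7. Friction 0.03 N m, no spring, stays as left.
- lamp_line (a point): Lamp control, to be left alone: a box like the focus control's with a single black knob, 54 mm across. This point is the outer end of the white line on that knob's top, 27 mm from the knob's axis and 65 mm above the worktop.
Not all that is in view belongs to the job. Leave any orange look-alike of the part that bears focus_axis alone.

How it is judged:
By the outcome, as a careful person would: the job done as asked, in the order asked, and still so for the second after the job is handed in, with the robot touching nothing.
It also fails if it takes over 43 s, if anything falls off the work surface, if the arm or the gripper's body presses on something with over 40 N, if the wrist force passes 120 N, or if a joint passes its speed limit or range.

## Working session

There is one attempt and no reset: what is moved stays moved. The work goes in short steps, Python scripts to look and compute and a tool call to move; the robot and the scene stay as the last step left them, time stands still between calls to the robot, and variables do not carry over. Pictures are saved under pics/ and viewed, at most 10 in all, crops included, and the job is handed in when it is done.

Besides the shell and the picture viewer there is one more tool, called after "Call:" as name([rows], argument=value, ...), one row to a line, values as JSON. jog_arm: Moves the arm, as the interface text tells. Its arguments: {"type":"object","properties":{"series":{"type":"array"},"force":{"type":"number"}},"required":["series"]}

```bash
mkdir -p pics; cat > h.py <<'E'
import numpy as np, cv2
from station import manip
def ray(m,uv):
    f=210/np.tan(np.radians(m["fov_y"])/2)
    K=np.array([[f,0,m["cx"]],[0,f,m["cy"]],[0,0,1]])
    n=cv2.undistortPoints(np.array(uv,float).reshape(-1,1,2),K,np.array(m["dist_coeffs"],float)).reshape(-1,2)
    T=np.array(m["world_to_cam"]);R=T[:3,:3]
    return -R.T@T[:3,3],np.c_[n,np.ones(len(n))]@R
def plane(m,uv,z):
    c,d=ray(m,uv);return c+d*((z-c[2])/d[:,2])[:,None]
def proj(m,P):
    f=210/np.tan(np.radians(m["fov_y"])/2)
    K=np.array([[f,0,m["cx"]],[0,f,m["cy"]],[0,0,1]])
    T=np.array(m["world_to_cam"])
    return cv2.projectPoints(np.array(P,float).reshape(-1,1,3),cv2.Rodrigues(T[:3,:3])[0],T[:3,3],K,np.array(m["dist_coeffs"],float))[0].reshape(-1,2)
E
python3 - <<'E'
from h import *
o=manip.get_obs();print(o)
ims=[]
for n in("scene","side","wrist"):
    m=manip.camera_model(n);p,d=manip.get_image(n);np.savez(f"pics/{n}0.npz",p=p,d=d,**{k:np.array(v) for k,v in m.items()})
    ims.append(p[...,::-1]);print(n,m["fov_y"],m["world_to_cam"])
cv2.imwrite("pics/a.png",ims[0]);cv2.imwrite("pics/w.png",ims[2])
cv2.imwrite("pics/s.png",ims[1])
E
```

```text
{'t': 0.0, 'joint_positions': array([-0.10809418,  0.47778062,  0.0223428 ,  1.55644152, -0.01150099,
        1.10932523, -0.08308639]), 'dq': array([-0.00059844, -0.00092562,  0.00044016,  0.0029998 , -0.00154434,
        0.00138522, -0.0004924 ]), 'tau': array([-5.45967814e-04, -5.96443820e+01,  1.60769675e+00, -2.81194621e+01,
        1.24063640e-02,  9.39900521e-03,  2.20753498e-05]), 'eef_pos': array([ 6.74436285e-01, -1.82946781e-05,  2.47343017e-01]), 'tcp_rot': array([-2.22056891e+00, -2.22062738e+00,  2.17319481e-03]), 'force': array([-0.56835267,  0.12019393, -0.91123852]), 'wrist_torque': array([ 0.00445302, -0.0095223 , -0.04914576]), 'gripper_force': 0.0, 'opening': 0.08540878202751513}
scene 43.437867890807006 [[-0.79439181 -0.60734012  0.00892396  0.44609215]
 [-0.30663678  0.38830742 -0.8690174   0.17790013]
 [ 0.52432389 -0.69307672 -0.49470105  0.81330702]
 [ 0.          0.          0.          1.        ]]
side 55.568293135131036 [[ 0.99247575 -0.12195     0.01095805 -0.48026742]
 [-0.05990537 -0.56168113 -0.8251822   0.13916232]
 [ 0.1067859   0.81831687 -0.56476036  0.77602802]
 [ 0.          0.          0.          1.        ]]
wrist 68.88839081870007 [[ 9.99996653e-01  9.89566139e-04 -2.39054026e-03 -6.73976337e-01]
 [ 1.59802353e-03 -9.62890883e-01  2.69886261e-01 -3.54284217e-02]
 [-2.03475911e-03 -2.69889178e-01 -9.62889242e-01  3.78670922e-01]
 [ 0.00000000e+00  0.00000000e+00  0.00000000e+00  1.00000000e+00]]
```

View pics/a.png

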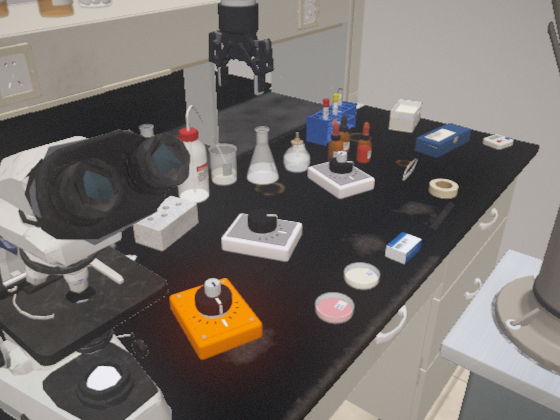

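View pics/w.png

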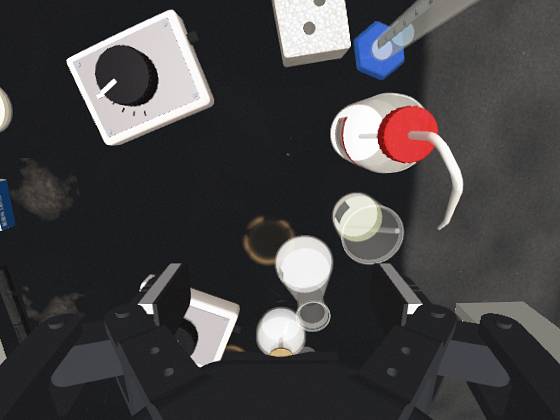

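Candidates (scene pixels): the orange look-alike with two knobs at (213,300), the white lamp box with one knob at (262,222), and the white box with a small knob on a large one at (341,165). By the description I choose (341,165) and will check it in a close crop. In the wrist view the lamp is at (125,75) and the focus box is partly hidden at (205,325).

```bash
python3 - <<'E'
from h import *
def load(n):
    z=np.load(f"pics/{n}0.npz");return {k:z[k] for k in z}
s=load("scene");d=load("side")
print(plane(s,[(341,158),(341,190),(262,222),(213,290),(337,150),(365,150),(297,160)],0.05).round(3))
cv2.imwrite("pics/c1.png",cv2.resize(s["p"][115:215,280:400,::-1],None,fx=6,fy=6,interpolation=cv2.INTER_CUBIC)[:600])
E
```

```text
[[ 0.564 -0.219  0.05 ]
 [ 0.477 -0.08   0.05 ]
 [ 0.524  0.121  0.05 ]
 [ 0.454  0.323  0.05 ]
 [ 0.598 -0.253  0.05 ]
 [ 0.544 -0.296  0.05 ]
 [ 0.639 -0.145  0.05 ]]
```

View pics/c1.png

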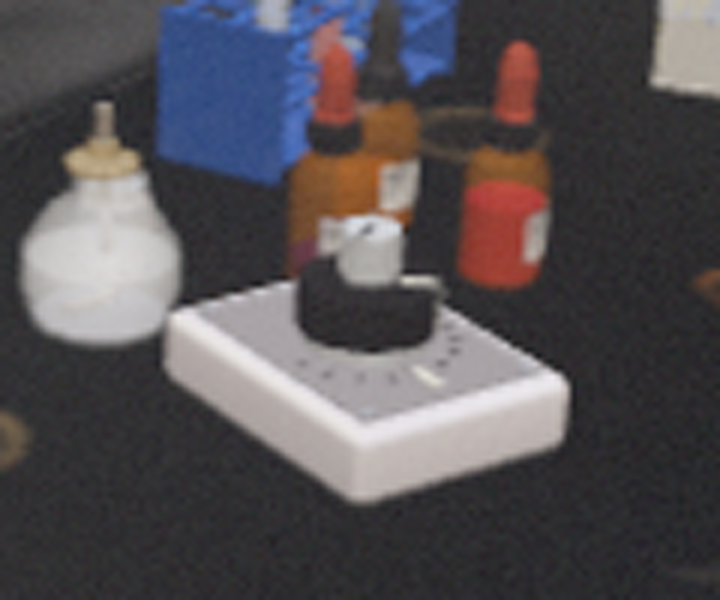

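View pics/s.png

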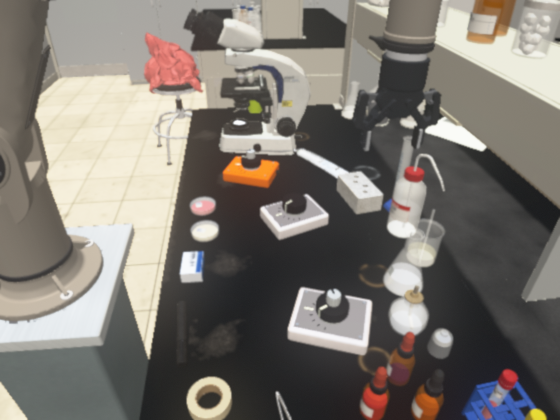

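The crop confirms it. It is the white box with a metal fine knob, pixel (342,153), on a black coarse knob, with the index at pixel (351,178) and the coarse line at (351,162). In the side view the same box is at (330,318), the lamp at (294,212) and the orange look-alike at (250,170).

```bash
python3 - <<'E'
from h import *
def load(n):
    z=np.load(f"pics/{n}0.npz");return {k:z[k] for k in z}
s=load("scene");d=load("side")
print(plane(s,[(342,153)],.082),plane(d,[(334,294)],.082))
print(plane(s,[(351.3,177.8)],.036))
print("bottles",plane(s,[(336,166),(364,162),(297,171)],0.0).round(3),plane(d,[(376,415),(400,380),(408,330)],0.0).round(3))
for u,v in[(402,338),(381,376),(415,295),(436,378)]: 
    c,r=ray(d,[(u,v)]);print((c+r*d["d"][v,u]).round(3))
E
```

```text
[[ 0.54041354 -0.18121914  0.082     ]] [[ 0.54346944 -0.18437505  0.082     ]]
[[ 0.5046651  -0.16846007  0.036     ]]
bottles [[ 0.606 -0.267  0.   ]
 [ 0.563 -0.332  0.   ]
 [ 0.665 -0.183  0.   ]] [[ 0.575 -0.345  0.   ]
 [ 0.629 -0.297  0.   ]
 [ 0.676 -0.207  0.   ]]
[[ 0.66  -0.222 -0.   ]]
[[ 0.566 -0.345  0.1  ]]
[[ 0.674 -0.201  0.081]]
[[ 0.637 -0.356  0.097]]
```

Call:
jog_arm([
  [0, 0, 0, -25, -33, 0, 0],
  [0, 0, 0, -50, -68, 0, 0],
  [0, 0, 0, -75, -103, 0, 0],
  [0, 0, 0, -100, -138, -10, 0],
  [0, 0, 0, -120, -168, -30, 0],
  [0, 0, 0, -132, -183, -48, 0],
  [0, 0, 0, -132, -183, -48, 0],
  [0, 0, 0, -132, -183, -48, 0],
])

```text
t: 0.82
eef_pos: [0.5411, -0.1843, 0.1991]
tcp_rot: [-2.224, -2.216, 0.003]
force: [0.7, 1.0, 0.8]
opening: 0.0854
gripper_force: 0.0
```

```bash
cat > look.py <<'E'
import sys
from h import *
n=sys.argv[1]
o=manip.get_obs();m=manip.camera_model("wrist");p,d=manip.get_image("wrist")
np.savez(f"pics/{n}.npz",p=p,d=d,**{k:np.array(v) for k,v in m.items()})
cv2.imwrite(f"pics/{n}.png",p[...,::-1])
print(o["t"],o["eef_pos"],o["tcp_rot"],o["force"],o["opening"])
print(proj(m,[[.542,-.183,.082],[.542,-.183,.061],[.505,-.168,.035]]).round(1))
E
python3 look.py w1
```

```text
0.8167 [ 0.54111644 -0.18434435  0.19913908] [-2.22362551 -2.21588492  0.0029496 ] [0.72361665 1.04483421 0.84530402] 0.08537860071137973
[[281.3 214.4]
 [281.3 208.1]
 [242.6 186.2]]
```

View pics/w1.png

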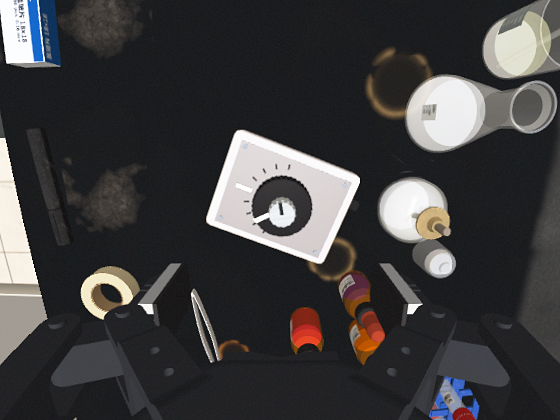

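The wrist view shows the focus box centred. The index bar is at (243,187), the coarse white line at about (261,217), the fine knob at (282,212) and its black line at (281,207). Next I measure these with masks.

```bash
cat > meas.py <<'E'
import sys
from h import *
def W(a):return (a+np.pi)%(2*np.pi)-np.pi
def meas(n,ax=np.array([.542,-.183]),yaw=None):
    z=np.load(f"pics/{n}.npz");m={k:z[k] for k in z};p=m["p"].astype(int)
    v,u=np.mgrid[:420,:560];uv=np.c_[u.ravel(),v.ravel()]
    g=p.min(2).ravel().astype(float);mx=p.max(2).ravel()
    def reg(zz,lo,hi,c=ax):
        q=plane(m,uv,zz)[:,:2]-c;r=np.hypot(*q.T);k=(r>lo)&(r<hi);return k,q,r
    # box outline, at the height of the box top
    k,q,r=reg(.035,0,.085);mask=((mx>100)&k).reshape(420,560).astype(np.uint8)
    mask=cv2.morphologyEx(mask,cv2.MORPH_CLOSE,np.ones((15,15)))
    cs=max(cv2.findContours(mask,0,2)[0],key=cv2.contourArea)
    P=plane(m,cs.reshape(-1,2),.033)[:,:2];rc=cv2.minAreaRect((P*1000).astype(np.float32));print("box",rc)
    # fine knob top: bright disc inside the black coarse knob
    f1=1000
    for it in range(3):
        k,q,r=reg(.082,0,.016,ax if it==0 else fc);s=k&(mx>110)
        hull=cv2.convexHull(uv[s].astype(np.float32))
        (c,rad)=cv2.minEnclosingCircle(hull);fc=plane(m,[c],.082)[0,:2]
    print("fine centre",fc.round(4),"px r",round(rad,1))
    # coarse knob: dark disc at top
    k,q,r=reg(.061,0,.040);mask=((mx<75)&k).reshape(420,560).astype(np.uint8)
    mask=cv2.morphologyEx(mask,cv2.MORPH_OPEN,np.ones((5,5)))
    cs=max(cv2.findContours(mask,0,2)[0],key=cv2.contourArea);c,rad=cv2.minEnclosingCircle(cs)
    cc=plane(m,[c],.061)[0,:2];print("coarse centre",cc.round(4),"px r",round(rad,1))
    def ang(zz,lo,hi,w,c,near=None):
        k,q,r=reg(zz,lo,hi,c);th=np.arctan2(q[:,1],q[:,0])
        if near is not None:k&=np.abs(W(th-near))<.35
        w=np.clip(w,0,None)*k;cen=(q*w[:,None]).sum(0)/w.sum();return np.arctan2(cen[1],cen[0]),cen,(w>0).sum()
    return m,ang,g,mx,fc,cc
if __name__=="__main__":
    n=sys.argv[1];ax=np.array([float(x) for x in sys.argv[2:4]]) if len(sys.argv)>3 else np.array([.542,-.183])
    m,ang,g,mx,fc,cc=meas(n,ax)
    near=np.arctan2(.0145,-.037)
    ai=ang(.0355,.033,.045,g-215.,ax,near);print("index",ai)
    ac=ang(.0615,.0165,.0265,g-140.,ax);print("coarse",ac,W(ac[0]-ai[0]))
    af=ang(.082,.002,.0085,110.-mx,fc);print("fine",af,W(af[0]-ai[0]))
E
python3 meas.py w1
python3 - <<'E'
import cv2;i=cv2.imread('pics/w1.png')[125:270,200:365];cv2.imwrite('pics/w1c.png',cv2.resize(i,None,fx=4,fy=4,interpolation=cv2.INTER_CUBIC))
E
```

```text
box ((549.6668090820312, -189.51547241210938), (108.59893798828125, 147.5043487548828), 68.83021545410156)
fine centre [ 0.5383 -0.1815] px r 18.6
coarse centre [ 0.5422 -0.1807] px r 30.1
index (np.float64(2.7571714081494934), array([-0.03603733,  0.01457884]), np.int64(148))
coarse (np.float64(-2.5700348168783993), array([-0.0165884 , -0.01066914]), np.int64(89)) 0.9559790821516936
fine (np.float64(1.0003753509235527), array([0.0020034 , 0.00312269]), np.int64(38)) -1.7567960572259407
```

View pics/w1c.png

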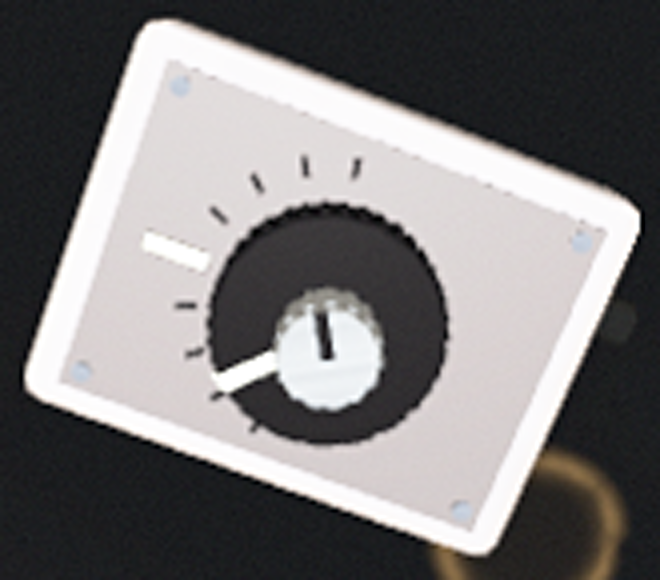

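In the crop, the index bar runs from (143,240) to (208,263), the coarse line from (272,360) out to (222,382), and the fine top is centred at (330,358) with its black line going up to (320,312). The fine disc mask merged with the white line, so I refine from rays on these features.

```bash
python3 - <<'E'
from h import *
z=np.load("pics/w1.npz");m={k:z[k] for k in z};p=m["p"]
C=lambda L:np.array(L)/4.+[200-.375,125-.375]
f=plane(m,C([(330,358)]),.082)[0,:2];print("fine c",f)
lt=plane(m,C([(272,360),(222,382)]),.0612)[:,:2];d=lt[1]-lt[0];print("coarse line",lt,np.arctan2(d[1],d[0])%(2*np.pi))
fl=plane(m,C([(327,357),(320,312)]),.082)[:,:2];d=fl[1]-fl[0];print("fine line",fl,np.arctan2(d[1],d[0]),np.hypot(*d))
ib=plane(m,C([(208,263),(143,240)]),.0355)[:,:2];d=ib[1]-ib[0];print("index",ib,np.arctan2(d[1],d[0]),np.hypot(*d))
for q in ([.5425,-.183],f):
    q=np.array(q);t=lt[1]-q;b=ib.mean(0)-q;print(q,np.arctan2(t[1],t[0])%(2*np.pi),np.hypot(*t),np.arctan2(b[1],b[0]),np.hypot(*b))
# box corners from the screws (panel top)
s=plane(m,C([(180,85),(581,242),(461,510),(82,371)]),.035)[:,:2];print("screws",s.mean(0),s)
for i,j in((0,1),(3,2),(3,0),(2,1)):
    d=s[j]-s[i];print(np.arctan2(d[1],d[0]),np.hypot(*d))
E
```

```text
fine c [ 0.54266781 -0.18275527]
coarse line [[ 0.52979851 -0.18896058]
 [ 0.51850968 -0.19406736]] 3.5664198490474823
fine line [[ 0.54205213 -0.18254139]
 [ 0.54064054 -0.17305314]] 1.7184855521342246 0.009592672463223347
index [[ 0.51358244 -0.17195348]
 [ 0.49818228 -0.1663264 ]] 2.791273067753812 0.01639600135907678
[ 0.5425 -0.183 ] 3.573825437437018 0.026420105640476258 2.7797502176600433 0.03915293870322188
[ 0.54266781 -0.18275527] 3.5795207456488902 0.02667543333325473 2.787099946852725 0.039224310870009445
screws [ 0.54220817 -0.1830204 ] [[ 0.50811918 -0.13010259]
 [ 0.60291863 -0.16704972]
 [ 0.57611586 -0.23592036]
 [ 0.481679   -0.19900892]]
-0.37163025362126684 0.1017449037302339
-0.3726009660588335 0.10139415234619643
1.2044096953761418 0.0738049091587731
1.1996559648223875 0.07390232792430737
```

Call:
jog_arm([
  [0, 0, 0, 1, 1, -38, 0],
  [0, 0, 0, 1, 1, -76, 0],
  [0, 0, 0, 1, 1, -108, 0],
  [0, 0, 0, 1, 1, -128, 0],
  [0, 0, 0, 1, 1, -138, 0],
  [0, 0, 0, 1, 1, -138, 0],
  [0, 0, 0, 1, 1, -138, 0],
])

```text
t: 1.45
eef_pos: [0.5454, -0.1812, 0.063]
tcp_rot: [2.219, 2.223, 0.002]
force: [0.1, -0.4, 0.1]
opening: 0.0856
gripper_force: 0.0
```

Call:
jog_arm([
  [0, 0, 0, 0, 0, 0, 1],
  [0, 0, 0, 0, 0, 0, 1],
  [0, 0, 0, 0, 0, 0, 1],
  [0, 0, 0, 0, 0, 0, 1],
  [0, 0, 0, 0, 0, 0, 1],
  [0, 0, 0, 0, 0, 0, 1],
], force=25)

```text
t: 1.95
eef_pos: [0.5425, -0.1822, 0.0638]
tcp_rot: [-2.221, -2.219, 0.002]
force: [-7.6, 0.8, 11.4]
opening: 0.0525
gripper_force: 24.0
```

Call:
jog_arm([
  [0, 0, -0.05, -2, -1, 0, 1],
  [0, 0, -0.16, -2, -1, 0, 1],
  [0, 0, -0.27, -2, -1, 0, 1],
  [0, 0, -0.38, -2, -1, 0, 1],
  [0, 0, -0.49, -2, -1, 0, 1],
  [0, 0, -0.6, -2, -1, 0, 1],
  [0, 0, -0.7, -2, -1, 0, 1],
  [0, 0, -0.8, -2, -1, 0, 1],
])

```text
t: 2.62
eef_pos: [0.5434, -0.1826, 0.064]
tcp_rot: [2.913, 1.174, 0.005]
force: [0.0, 0.1, 4.4]
opening: 0.0527
gripper_force: 25.8
```

Call:
jog_arm([
  [0, 0, 0, 0, 0, 0, 1],
  [0, 0, 0, 0, 0, 0, 1],
])

```text
t: 2.78
eef_pos: [0.5434, -0.1826, 0.0639]
tcp_rot: [2.909, 1.183, 0.004]
force: [-0.4, 1.6, 5.8]
opening: 0.0526
gripper_force: 26.0
```

```bash
python3 look.py w2; python3 - <<'E'
import cv2
i=cv2.imread('pics/w2.png');cv2.imwrite('pics/w2c.png',cv2.resize(i[100:400,100:500],None,fx=2,fy=2,interpolation=cv2.INTER_CUBIC))
E
```

```text
2.7833 [ 0.54340395 -0.1826332   0.06393397] [2.90920077 1.18316736 0.00429076] [-0.3847155   1.64825841  5.79167084] 0.052552020434892516
[[278.4 310.8]
 [278.6 285.3]
 [213.9 288. ]]
```

View pics/w2c.png

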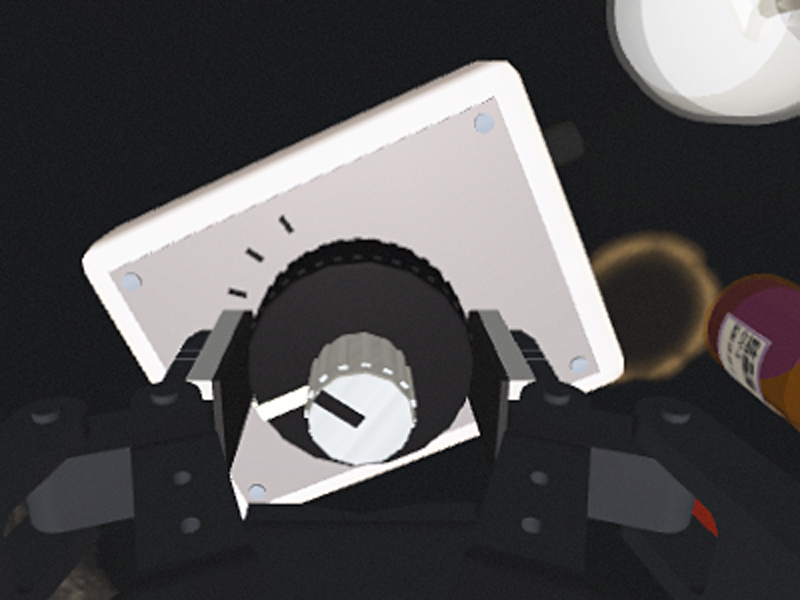

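This shows the coarse knob gripped. Its white line runs from crop (308,390) to (258,414), the index is hidden behind the left finger, and the screws are at (131,281), (484,123), (579,364) and (257,492). The fine line points left and up from (362,420) to (318,395).

```bash
python3 - <<'E'
from h import *
z=np.load("pics/w2.npz");m={k:z[k] for k in z}
C=lambda L:np.array(L)/2.+[100-.25,100-.25]
s=plane(m,C([(131,281),(484,123),(579,364),(257,492)]),.035)[:,:2];ax=s.mean(0);print(ax)
y=[]
for i,j,o in((0,1,0),(3,2,0),(3,0,np.pi/2),(2,1,np.pi/2)):
    d=s[j]-s[i];y.append(np.arctan2(d[1],d[0])-o);print(y[-1],np.hypot(*d))
y=np.mean(y);print("yaw",y)
# white line pixels on the coarse knob top by mask: between the finger and the fine knob
p=m["p"].astype(int);g=p.min(2)
roi=np.zeros_like(g,bool);roi[290:312,226:256]=1
n,l,st,c=cv2.connectedComponentsWithStats(((g>170)&roi).astype(np.uint8));print(st,c)
k=1+np.argmax(st[1:,4]);v,u=np.nonzero(l==k);P=plane(m,np.c_[u,v],.0612)[:,:2]
vx,vy,x0,y0=cv2.fitLine((P*1000).astype(np.float32),2,0,.01,.01).ravel();a=np.arctan2(vy,vx)
a=a if vx<0 else a+np.pi
print("line fit",a,(a-y-np.pi+np.pi)%(2*np.pi)-np.pi)
l=plane(m,C([(308,390),(258,414)]),.0612)[:,:2]
for d in(l[1]-l[0],l[1]-ax,P.mean(0)-ax):print((np.arctan2(d[1],d[0])-y)%(2*np.pi)-np.pi,np.hypot(*d))
print(plane(m,C([(362,419)]),.082))
d=np.diff(plane(m,C([(362,421),(317,393)]),.082)[:,:2],axis=0)[0];print("fine",(np.arctan2(d[1],d[0])-y+0)%(2*np.pi)-np.pi)
E
```

```text
[ 0.54236602 -0.18337276]
-0.37186901474247397 0.10192477233511343
-0.36562715033663934 0.10199221996297153
-0.369504756793414 0.074242363201838
-0.3685949696098425 0.0736059327358242
yaw -0.3688989728705925
[[     0      0    560    420 234920]
 [   226    293     30     19    259]
 [   252    304      4      8     21]] [[279.54641154 209.38894517]
 [239.48648649 302.30501931]
 [253.80952381 307.23809524]]
line fit 2.809198 0.036504221960242944
0.06508050013502586 0.013747999068914715
0.010174606530015673 0.026847568201613124
0.010871701911658427 0.021098227895982785
[[ 0.5431643  -0.18318583  0.082     ]]
fine -1.048174216494476
```

Call:
jog_arm([
  [0, 0, 0, 0, 0, 0, 0],
  [0, 0, 0, 0, 0, 0, 0],
  [0, 0, 0, 0, 0, 0, 0],
  [0, 0, 0, 0, 0, 0, 0],
  [0, 0, 0, 0, 0, 25, 0],
  [0, 0, 0, 0, 0, 60, 0],
  [0, 0, 0, 0, 0, 65, 0],
  [0, 0, 0, 0, 0, 65, 0],
])

```text
t: 3.5
eef_pos: [0.5437, -0.1837, 0.1297]
tcp_rot: [2.909, 1.18, 0.007]
force: [0.8, 0.7, -1.9]
opening: 0.0857
gripper_force: 0.0
```

```bash
python3 look.py w3; python3 - <<'E'
import cv2
i=cv2.imread('pics/w3.png');cv2.imwrite('pics/w3c.png',cv2.resize(i[120:320,160:420],None,fx=3,fy=3,interpolation=cv2.INTER_CUBIC))
E
```

```text
3.5 [ 0.5436992  -0.18368995  0.12971099] [2.9085991  1.17982709 0.00670119] [ 0.84460692  0.70627273 -1.85244358] 0.08566308174659963
[[277.1 248.4]
 [277.2 236.8]
 [229.9 245.1]]
```

View pics/w3c.png

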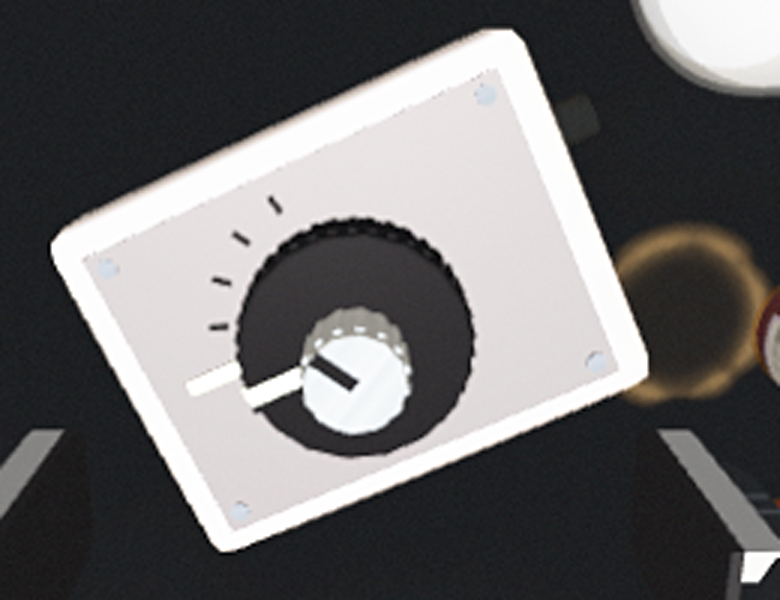

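Coarse line in the crop: (300,378) to (248,400). Index bar: inner (240,369) to outer (191,390). Screws: (108,268), (485,95), (596,361) and (240,510). The two lines look parallel, so I check the residual.

```bash
cat > m3.py <<'E'
from h import *
def run(n,C,scr,cl,ib,fl,fc):
    z=np.load(f"pics/{n}.npz");m={k:z[k] for k in z}
    s=plane(m,C(scr),.035)[:,:2];ax=s.mean(0);y=[]
    for i,j,o in((0,1,0),(3,2,0),(3,0,np.pi/2),(2,1,np.pi/2)):
        d=s[j]-s[i];y.append(np.arctan2(d[1],d[0])-o)
    print("ax",ax,"yaws",np.round(y,4),np.mean(y));y=np.mean(y)
    A=lambda d:round(float((np.arctan2(d[1],d[0])-y)%(2*np.pi)-np.pi),4)
    f=plane(m,C([fc]),.082)[0,:2];print("fine c",f)
    for nm,L,zz in(("coarse",cl,.0612),("index",ib,.0355),("fine",fl,.0822)):
        l=plane(m,C(L),zz)[:,:2];print(nm,"dir",A(l[1]-l[0]),"radial tip/mid",A(l[1]-ax),A(l.mean(0)-ax),A(l[1]-f),A(l.mean(0)-f),"r",np.hypot(*(l-f).T).round(4))
E
python3 - <<'E'
from m3 import *
C=lambda L:np.array(L)/3.+[160-1/3,120-1/3]
run("w3",C,[(108,268),(485,95),(596,361),(240,510)],[(300,378),(248,400)],[(240,369),(191,390)],[(354,384),(314,358)],(356,382))
z=np.load("pics/w3.npz");p=z["p"].astype(int);g=p.min(2);m={k:z[k] for k in z}
ys,xs=np.mgrid[:420,:560]
# white line alone: bright, bounded by the coarse disc
for thr in(150,190):
  c=proj(m,[[.5427,-.1832,.061]])[0];r=np.hypot(xs-c[0],ys-c[1])
  W=plane(m,np.c_[xs.ravel(),ys.ravel()],.0612)[:,:2]-[.5427,-.1832];rr=np.hypot(*W.T).reshape(420,560);th=(np.arctan2(W[:,1],W[:,0])).reshape(420,560)
  k=(rr>.017)&(rr<.025)&(np.abs((th-2.772+np.pi)%(2*np.pi)-np.pi)<.25)&(g>thr)
  Q=W.reshape(420,560,2)[k]; q=Q.mean(0);v=cv2.fitLine((Q*1000).astype(np.float32),2,0,.01,.01).ravel();print(thr,k.sum(),np.arctan2(q[1],q[0])-2.772,np.arctan2(v[1],v[0])+.3697,np.hypot(*q))
E
```

```text
ax [ 0.5424905  -0.18317177] yaws [-0.3704 -0.3701 -0.373  -0.366 ] -0.369868635645304
fine c [ 0.54320087 -0.18290767]
coarse dir -0.0077 radial tip/mid 0.0256 0.0363 0.0433 0.0591 r [0.0146 0.0276]
index dir -0.0071 radial tip/mid 0.0106 0.0138 0.0211 0.0261 r [0.0331 0.0472]
fine dir -1.0385 radial tip/mid -1.0609 -1.0821 -0.9858 -0.9349 r [0.0005 0.0099]
150 76 0.02765835688366769 -0.007660836 0.02095794924967434
190 71 0.02616824780047855 -0.03200671 0.021000435483059677
```

Coarse is within about 0.015 rad of the index, so I leave it. The fine knob needs about +1.04.

Call:
jog_arm([
  [0, 0, 0, -1, 0.5, -25, 0],
  [0, 0, 0, -1, 0.5, -40, 0],
  [0, 0, 0, -1, 0.5, -46, 0],
  [0, 0, 0, -1, 0.5, -46, 0],
  [0, 0, 0, -1, 0.5, -46, 0.4],
  [0, 0, 0, -1, 0.5, -46, 0.4],
  [0, 0, 0, -1, 0.5, -46, 0.4],
  [0, 0, 0, -1, 0.5, -46, 0.4],
], force=20)

```text
t: 4.22
eef_pos: [0.5415, -0.1827, 0.082]
tcp_rot: [2.91, 1.181, 0.002]
force: [-0.2, -0.2, 0.3]
opening: 0.0516
gripper_force: 0.0
```

Call:
jog_arm([
  [0, 0, 0, 0, 0, 0, 1],
  [0, 0, 0, 0, 0, 0, 1],
  [0, 0, 0, 0, 0, 0, 1],
  [0, 0, 0, 0, 0, 0, 1],
  [0, 0, 0, 0, 0, 0, 1],
  [0, 0, 0, 0, 0, 0, 1],
  [0, 0, 0, 0, 0, 0, 1],
])

```text
t: 4.8
eef_pos: [0.5423, -0.1836, 0.082]
tcp_rot: [2.909, 1.179, 0.003]
force: [3.0, -4.0, 0.4]
opening: 0.0205
gripper_force: 22.9
```

Call:
jog_arm([
  [0, 0, 0.06, 0.5, -0.5, 0, 1],
  [0, 0, 0.18, 0.5, -0.5, 0, 1],
  [0, 0, 0.3, 0.5, -0.5, 0, 1],
  [0, 0, 0.42, 0.5, -0.5, 0, 1],
  [0, 0, 0.54, 0.5, -0.5, 0, 1],
  [0, 0, 0.66, 0.5, -0.5, 0, 1],
  [0, 0, 0.78, 0.5, -0.5, 0, 1],
  [0, 0, 0.88, 0.5, -0.5, 0, 1],
])

```text
t: 5.47
eef_pos: [0.5422, -0.1836, 0.082]
tcp_rot: [2.123, 2.313, 0.001]
force: [1.8, -1.9, 2.4]
opening: 0.0205
gripper_force: 23.0
```

Call:
jog_arm([
  [0, 0, 0.09, 0, 0, 0, 1],
  [0, 0, 0.16, 0, 0, 0, 1],
  [0, 0, 0.16, 0, 0, 0, 1],
  [0, 0, 0.16, 0, 0, 0, 1],
])

```text
t: 5.8
eef_pos: [0.5422, -0.1836, 0.082]
tcp_rot: [1.942, 2.468, 0.001]
force: [2.9, -2.6, 4.4]
opening: 0.0205
gripper_force: 23.3
```

Call:
jog_arm([
  [0, 0, 0.0, 0, 0, 0, 0.5],
  [0, 0, 0, 0, 0, 0, 0.3],
  [0, 0, 0, 0, 0, 0, 0],
  [0, 0, 0, 0, 0, 0, 0],
  [0, 0, 0, 0, 0, 15, 0],
  [0, 0, 0, 0, 0, 40, 0],
  [0, 0, 0, 0, 0, 50, 0],
  [0, 0, 0, 0, 0, 50, 0],
])

```text
t: 6.47
eef_pos: [0.543, -0.1832, 0.1335]
tcp_rot: [1.938, 2.468, 0.003]
force: [-0.2, -0.2, -0.5]
opening: 0.0855
gripper_force: 0.0
```

```bash
python3 look.py w4; python3 - <<'E'
import cv2
i=cv2.imread('pics/w4.png');cv2.imwrite('pics/w4c.png',cv2.resize(i[120:320,160:420],None,fx=3,fy=3,interpolation=cv2.INTER_CUBIC))
E
```

```text
6.4667 [ 0.54302474 -0.18324592  0.13354261] [1.93753338 2.46809722 0.00297563] [-0.22847437 -0.23951287 -0.47226411] 0.0854998363385885
[[277.8 244.2]
 [277.9 233. ]
 [234.4 191.7]]
```

View pics/w4c.png

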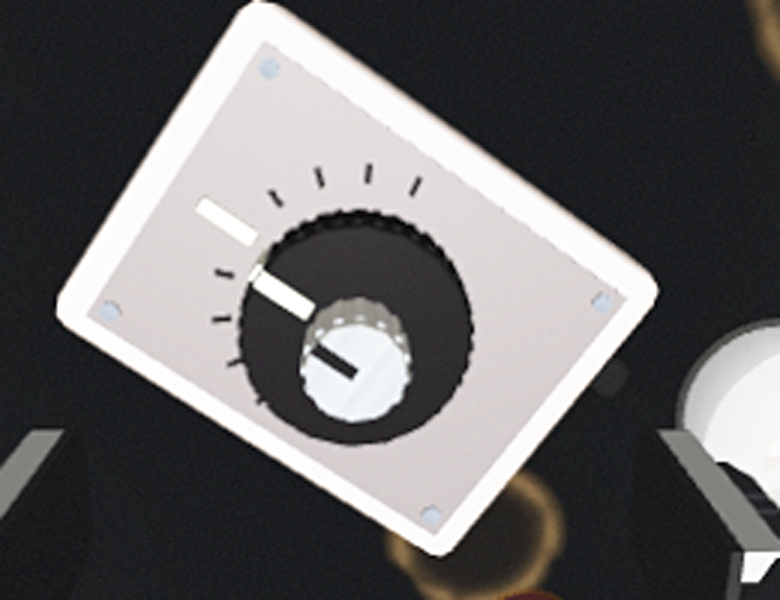

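The index bar (198,206)–(257,240), the coarse line (314,313)–(254,274) and the fine line (356,373)–(312,348) all lie parallel. I check this numerically.

```bash
python3 - <<'E'
from m3 import *
C=lambda L:np.array(L)/3.+[160-1/3,120-1/3]
run("w4",C,[(270,68),(601,302),(431,515),(111,311)],[(313,313),(255,274)],[(255,241),(199,205)],[(355,373),(313,349)],(356,372))
z=np.load("pics/w4.npz");p=z["p"].astype(int);m={k:z[k] for k in z}
uv=np.array([(u,v) for v in range(420) for u in range(560)]);y=-.3699
def line(zz,c,lo,hi,mask):
    q=plane(m,uv,zz)[:,:2]-c;r=np.hypot(*q.T);a=(np.arctan2(q[:,1],q[:,0])-y)%(2*np.pi)-np.pi
    k=(r>lo)&(r<hi)&(abs(a)<.6)&mask.ravel();Q=q[k]
    v=cv2.fitLine((Q*1000).astype(np.float32),2,0,.01,.01).ravel();b=np.arctan2(v[1],v[0])-y
    mm=Q.mean(0);print(k.sum(),"dir",(b+np.pi/2)%np.pi-np.pi/2,"radial",(np.arctan2(mm[1],mm[0])-y)%(2*np.pi)-np.pi)
c=np.array([.5427,-.1831])
line(.0612,c,.017,.024,p.min(2)>150)
line(.0355,c,.034,.045,p.min(2)>232)
line(.0822,c,0,.0095,p.max(2)<110)
E
```

```text
ax [ 0.54226333 -0.18305504] yaws [-0.371  -0.3725 -0.3694 -0.3661] -0.3697368731097318
fine c [ 0.54223384 -0.18261465]
coarse dir -0.0083 radial tip/mid -0.0007 0.0023 0.014 0.023 r [0.0115 0.0272]
index dir 0.018 radial tip/mid 0.0107 0.0092 0.0193 0.0196 r [0.0303 0.0467]
fine dir 0.0612 radial tip/mid 0.0434 0.0265 0.0837 0.1058 r [0.0002 0.0101]
71 dir -0.049210668 radial 0.02716878459197103
83 dir 0.009813786 radial 0.007742187758231545
51 dir 0.0075856447 radial 0.05070274108497985
```

```bash
python3 -c "
from station import manip
print(manip.finish_job())"
```

```text
the job is handed in; nothing more can be done
None
```

I turned the coarse knob to the index first, to within about 0.02 rad, then the fine knob, to within roughly 0.01 to 0.06 rad; I didn't touch the lamp control or the orange look-alike, and handed the job in at about 6.5 s with the gripper clear.

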